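# Set a tube against the saw stop and snap the clamp over

## Robot

A 6-joint arm with a two-finger parallel gripper is mounted at the origin on the work surface. World frame = base frame: x ahead of the robot, y to its left, z up, the work surface at z = 0. Lengths are in m, angles in rad, forces in N, time in s.
With the tool pointing down it reaches from about 0.425 to 0.95 m from the base axis. Payload 3.5 kg.
Tool frame: the origin (TCP) lies between the finger pads; the fingertips stand 17 mm ahead of it and the grasp point (between the pads) lies 2 mm behind it (ctrl.tip_reach is the distance from the TCP to the fingertips, in m); z points along the fingers, y is the direction in which the jaws open and shut (so a half turn about z gives the same grasp; the last joint's range is limited). The gripper opens to 85 mm and grips with 20 to 120 N. Pads are 22 mm wide; open, the fingers measure 114 mm over their backs; the gripper's body (76 mm by 85 mm) begins 54 mm behind the grasp point. The pads swing forward as they close: fully open they stand 13 mm farther back than shut.
Start: joints at [-1.5, 0.286, 1.577, -0, 1.279, -0.15], TCP at [0.148, -0.659, 0.248] pointing down, gripper open.
Joint ranges: [-2.77, 2.77], [-0.9, 2.22], [0.21, 2.48], [-1.53, 4.67], [0.24, 2.81], [-2.84, 2.84]. Speed limits (rad/s): [2.79, 2.79, 3.14, 3.14, 3.14, 3.14].

## Interface

Orientations are given as a unit quaternion [x, y, z, w].
In Python, from plant import monitor, imaging, workorder, ctrl gives the robot as it stands.
- The arm moves only by the tool send_rows, never from a script. Its argument "rows" is a list of rows, each a list of 4 numbers: the shift along the world's x, y, z normalised to -1 to 1, where 1 is 0.3 m, then the turn about the world's z normalised to -1 to 1, where 1 is 360 degrees. A call has 1 to 20 rows; each row is the pose to reach, as a shift and turn from the pose commanded when the call began, turning the shorter way round; what a row does not reach only later rows make up. A row lasts 1/8 s, in which the tool goes at most 62.5 mm and 10.7 degrees, less where a joint would pass 70% of its speed; a pose out of reach is approached as far as the arm can. A call with a number of a shift or a turn outside -1 to 1 is refused whole. A call with a gripper value outside its range is refused whole. "jaw" is the closure, from 0 (fully open) to 1 (shut), set as the call begins (left out, the last holds). The fingers move at their own pace and stop on an object; "newtons" is the grip in N (left out, the last holds). Time passes only in rows, so rows that repeat a pose let the fingers close. It gives the time, the measured TCP pose, the force and the opening at its end, in the units of the state.
- monitor.get_state(): the state, without advancing time (a new reading comes with each control period).
- imaging.read_camera(name): name is "side" or "top"; returns the picture (480x640x3 uint8, red, green, blue); there is no depth.
- imaging.calibration(name): a dict with "intrinsics" (3x3 intrinsics, pixels), "cam_to_world" (4x4, takes a point from camera to world coordinates). Camera axes: x right, y up, looking along -z (the intrinsics and any distortion apply to the point x, -y, -z); pixel columns grow to the right and rows downward; lengths in m; the calibration is good to about 2 mm. A picture is of the moment at which its call begins. calibration takes no time and is no camera call.
- workorder.sign_off(): hands the job in, once; it reports no verdict.
The state is a dict: "time": time; "qpos": joint angles; "dq": joint speeds; "joint_efforts": joint torques, N m; "eef_pos": TCP position; "tcp_rot": TCP orientation; "contact_force": force on the tool from outside, world axes, zero at the start; "wrist_torque": the same for the moment, N m; "opening": opening from 0.0 (shut) to 1.0 (fully open).
Only numpy, scipy, OpenCV 4.12 (cv2) and the standard library are available. Lean on these libraries where they do the work, as an engineer would, in place of code of your own. Each camera call takes 0.05 s, during which the arm holds its last target.

## Task

Get the tube in the V channel ready for cutting: with the fingertips, push it along the channel until its front end rests against the yellow stop, then push the red handle of the toggle clamp over past its centre so that it snaps down and holds the tube. Push only: do not lift the tube out of its channel, leave the other things on the bench where they are, and finish clear of everything.

Things in the scene. Friction and masses are not known exactly. Their poses are not given: they have to be found in the camera images.
- jig: Fixed jig: olive base plate 200 (x) by 400 (y) by 12 mm, origin at the centre of its underside on the bench. A steel V channel, 52 mm wide, runs its full length along jig y at x = 0; its upper edges are 49 mm above the bench, 6 mm below the tube's axis. The stop is at its +y end. The clamp's post stands on the -x (robot) side.
- tube: Loose aluminium-coloured round tube, 32 mm diameter, 260 mm long, about 0.4 kg, lying in the V; origin at its middle on its axis, 55 mm above the bench; its y axis runs along it towards the stop (same as jig y). It slides along the V against a few newtons of friction (up to about 10 N).
- tube_front (a point): Centre of the tube's front end face, the end nearest the stop. It starts 35 to 80 mm short of the stop.
- tube_rear (a point): Centre of the tube's rear end face (jig -y end), where it is pushed. It may overhang the channel's end.
- stop_face (a point): Centre of the face of the fixed yellow stop that the tube must touch, 55 mm above the bench; the face is square to the channel and looks along jig -y. The block is 70 wide, 30 thick, its top 85 mm (its black knob 97 mm) above the bench. It is set at a different place along the channel each time.
- clamp (a joint): Toggle clamp angle: one rigid lever (red handle; steel arm with rubber pad), over-centre spring. 0 = open: handle leans 25 deg from upright to jig -x, away from the tube. Grows as the handle swings to jig +x. Below 0.44 (handle upright) the spring returns it to 0; beyond, it snaps to about 1.05 and the pad presses the tube with 15 N (1.10 if no tube there). Pushing the handle end over takes 8 N.
- clamp_pivot (a point): Fixed pivot of the clamp, its axis parallel to jig y, at jig x = -60, y = +50 mm, 90 mm above the bench, on a post 44 (x) by 50 (y) mm whose cheeks end 107 mm above the bench.
- handle_end (a point): Round outer end of the clamp's red handle, 106 mm from the pivot, in the jig's x-z plane through the pivot. The handle's red grip is 22 mm thick and covers the outer 65 mm; open, its end is 186 mm above the bench, upright 196 mm.
- offcut_round: Bystander: short steel round offcut standing on the jig's base plate beyond the tube (jig +x side), 28 mm diameter, 45 mm high; origin under its centre.
- offcut_tall: Bystander: copper tube offcut standing on the bench, 42 mm diameter, 75 mm high; origin under its centre.
- offcut_square: Bystander: dark square tube offcut standing on the bench, 35 by 35 by 90 mm; origin under its centre.
- oil_bottle: Bystander: green oil bottle with black cap, 52 mm diameter, 130 mm high; origin under its centre.
- wrench: Bystander: wrench lying on the bench along its own x axis.
- chip_brush: Bystander: hand brush lying on the bench along its own x axis.
- chip_cup: Bystander: steel cup, 70 mm diameter, 70 mm high; origin under its centre.

How it is judged:
On the way, in this order (a step that is already met when the one before it is completed fails the run):
1. the tube is pushed against the stop (within 4 mm) while the clamp is still open (y of tube_front in the frame of stop_face above -0.004 m and value of joint clamp below 0.2 rad and z of tube in the frame of jig between 0.051 and 0.059 m and angle between the y axis of tube and the y axis of jig, either way round below 0.05 rad), for 0.2 s.
2. the clamp has snapped over onto the tube (value of joint clamp above 1 rad and contact force between clamp and tube above 3 N), for 0.2 s.
At the end, for the whole second after the job is handed in: The tube lies at rest in the V channel with its front end within 4 mm of the stop's face, the clamp has snapped over (joint above 1.0 rad) and its pad presses on the tube with more than 3 N; the bystanders are within 30 mm of where they stood (all of step 2 and y of tube_front in the frame of stop_face above -0.004 m and z of tube in the frame of jig between 0.051 and 0.059 m and angle between the y axis of tube and the y axis of jig, either way round below 0.05 rad and linear speed of tube below 0.02 m/s and distance of each of offcut_round, offcut_tall, offcut_square, oil_bottle, wrench, chip_brush, chip_cup from where it was at the start of the episode below 0.03 m); the robot touches nothing.
It fails at once if the tube is lifted more than 12 mm out of its channel (z of tube in the frame of jig above 0.067 m).
It fails at once if a bystander is moved by more than 30 mm or lifted (distance of any of offcut_round, offcut_tall, offcut_square, oil_bottle, wrench, chip_brush, chip_cup from where it was at the start of the episode above 0.03 m).
It fails at once if the clamp is snapped over before the tube is near the stop (value of joint clamp above 0.6 rad and y of tube_front in the frame of stop_face below -0.006 m).
It also fails if it takes over 48 s, if anything falls off the work surface, if the arm or the gripper's body presses on something with over 40 N, if the wrist force passes 120 N, or if a joint passes its speed limit or range.

## Working session

There is one attempt and no reset: what is moved stays moved. The work goes in short steps, Python scripts to look and compute and a tool call to move; the robot and the scene stay as the last step left them, time stands still between calls to the robot, and variables do not carry over. Pictures are saved under pics/ and viewed, and the job is handed in when it is done.

Besides the shell and the picture viewer there is one more tool, called after "Emit:" as name(argument=value, ...), one argument or row to a line, values as JSON. send_rows: Moves the arm, as the interface text tells. Scaled input: -1 to 1 covers 0.3 m each way for a shift and 360 degrees each way for a turn. Its arguments: {"type":"object","properties":{"rows":{"type":"array"},"jaw":{"type":"number"},"newtons":{"type":"number"}},"required":["rows"]}

```bash
mkdir -p pics; ls; python3 - <<'E'
from plant import monitor, imaging, workorder, ctrl
import cv2
s=monitor.get_state();print(s, ctrl.tip_reach)
for n in("side","top"):
    im=imaging.read_camera(n);cv2.imwrite(f"pics/{n}0.png",im[:,:,::-1])
    c=imaging.calibration(n);print(n,c)
E
```

```text
pics
{'time': 0.0, 'qpos': array([-1.50001287e+00,  2.87159207e-01,  1.57819262e+00, -4.47083829e-06,
        1.27859144e+00, -1.49988179e-01]), 'dq': array([-0.00099696, -0.00105366, -0.00019652, -0.00053454,  0.00057   ,
       -0.00054404]), 'joint_efforts': array([-1.41905086e-03, -4.05981123e+01, -2.92624980e+01, -2.26305820e-04,
        5.83524787e-03,  6.28450294e-06]), 'eef_pos': array([ 0.14780443, -0.65798131,  0.24694298]), 'tcp_rot': array([ 9.93912912e-01,  1.10162343e-01,  4.43946094e-05, -1.17447187e-03]), 'contact_force': array([ 1.00822394, -0.42166937,  0.02003078]), 'wrist_torque': array([-0.03178528,  0.05888462, -0.03392955]), 'opening': 0.9965214471518412} 0.017
side {'intrinsics': array([[617.67197837,   0.        , 311.37779325],
       [  0.        , 617.67197837, 238.68555618],
       [  0.        ,   0.        ,   1.        ]]), 'cam_to_world': array([[ 0.97803479,  0.0926308 , -0.18672836,  0.2385865 ],
       [-0.20700801,  0.53653465, -0.81809428, -1.25828338],
       [ 0.02440551,  0.83877893,  0.54392488,  1.00864763],
       [ 0.        ,  0.        ,  0.        ,  1.        ]])}
top {'intrinsics': array([[535.89114356,   0.        , 322.55591087],
       [  0.        , 535.89114356, 241.65563286],
       [  0.        ,   0.        ,   1.        ]]), 'cam_to_world': array([[ 0.01226334,  0.99428867, -0.10601718,  0.36639144],
       [-0.99989481,  0.01301503,  0.00640127,  0.029906  ],
       [ 0.00774453,  0.10592752,  0.99434369,  1.4880843 ],
       [ 0.        ,  0.        ,  0.        ,  1.        ]])}
```

View pics/side0.png

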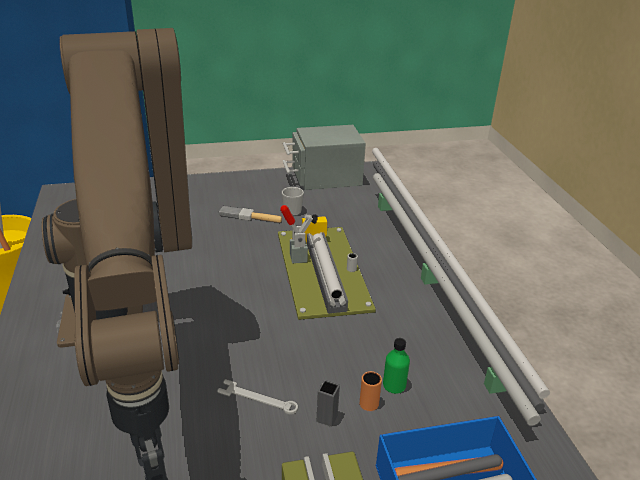

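View pics/top0.png

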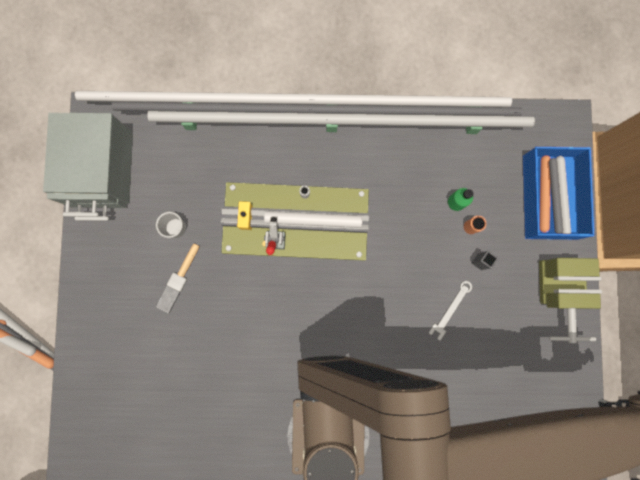

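```bash
python3 - <<'E'
import cv2
im=cv2.imread('pics/top0.png')[175:270,210:380];cv2.imwrite('pics/topc.png',cv2.resize(im,None,fx=4.6,fy=4.6,interpolation=cv2.INTER_CUBIC))
im=cv2.imread('pics/side0.png')[195:325,265:385];cv2.imwrite('pics/sidec.png',cv2.resize(im,None,fx=4.6,fy=4.6,interpolation=cv2.INTER_CUBIC))
E
```

```text
(no output)
```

View pics/topc.png

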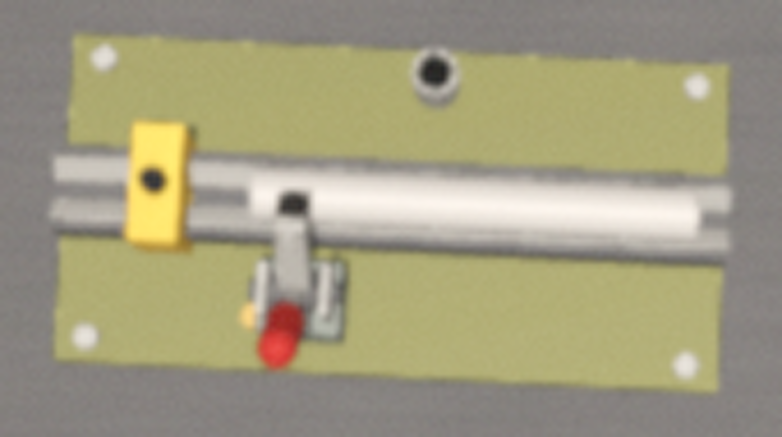

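View pics/sidec.png

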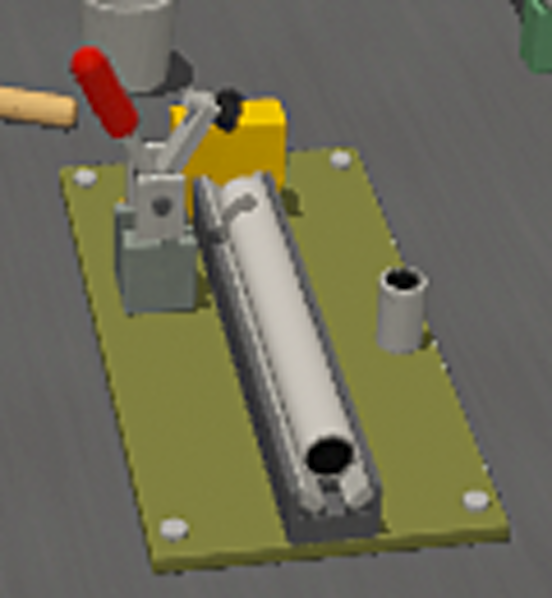

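```bash
cat > h.py <<'E'
import numpy as np
from plant import imaging
from scipy.optimize import least_squares
C={n:imaging.calibration(n) for n in("side","top")}
def proj(n,p):
    c=C[n];q=np.linalg.inv(c["cam_to_world"])@np.r_[p,1];v=c["intrinsics"]@np.array([q[0],-q[1],-q[2]]);return v[:2]/v[2]
def back(n,uv,z):
    c=C[n];d=np.linalg.inv(c["intrinsics"])@np.r_[uv,1];d=c["cam_to_world"][:3,:3]@(d*[1,-1,-1]);o=c["cam_to_world"][:3,3];return o+d*(z-o[2])/d[2]
def T(uv): return (np.array(uv)+.5)/4.6-.5+[210,175]
def S(uv): return (np.array(uv)+.5)/4.6-.5+[265,195]
def J(jp,p):
    c,s=np.cos(jp[2]),np.sin(jp[2]);return np.array([jp[0]+c*p[0]-s*p[1],jp[1]+s*p[0]+c*p[1],p[2]])
E
python3 - <<'E'
from h import *
a=np.radians(25)
ob=[("top",T(p),q) for p,q in [((76,36),(.1,.2,.012)),((730,65),(.1,-.2,.012)),((718,390),(-.1,-.2,.012)),((55,360),(-.1,.2,.012))]]
ob+=[("side",S(p),q) for p,q in [((62,168),(-.1,.2,.012)),((355,150),(.1,.2,.012)),((510,528),(.1,-.2,.012)),((152,558),(-.1,-.2,.012))]]
f=lambda x:np.concatenate([proj(n,J(x,q))-u for n,u,q in ob])
r=least_squares(f,[.45,.1,0]);x=r.x;print(x,np.degrees(x[2]));print(f(x).reshape(-1,2).round(1))
inv=lambda w:(np.array([[np.cos(x[2]),np.sin(x[2])],[-np.sin(x[2]),np.cos(x[2])]])@(w[:2]-x[:2])).round(4)
print("rear",inv(back("top",T((700,217)),.06)),"front",inv(back("top",T((250,195)),.06)),"rear side",inv(back("side",S((330,455)),.055)))
for p in[(188,125),(180,248)]:print("stop",inv(back("top",T(p),.085)))
for p in[(288,107),(285,178)]:print("stop side top/bottom",inv(back("side",S(p),.085)))
for n,off,sc in(("top",T,0),("side",S,0)):
  for q in[(-.06-.106*np.sin(a),.05,.09+.106*np.cos(a)),(-.06,.05,.09)]:
    o=[210,175] if n=="top" else[265,195]
    print(n,q,(proj(n,J(x,q))-o)*4.6,J(x,q))
E
```

```text
[ 0.58132485  0.09623466 -0.03543568] -2.030314832012825
[[-0.1 -0.5]
 [ 0.4  0.1]
 [ 0.3  0.6]
 [-0.3  0.2]
 [-0.7 -0.1]
 [ 0.4 -0.8]
 [ 0.4 -0.5]
 [ 0.2  0.4]]
rear [-0.0011 -0.1806] front [-0.001  0.083] rear side [ 0.0003 -0.1775]
stop [0.0343 0.1183]
stop [-0.0373  0.1185]
stop side top/bottom [0.0379 0.137 ]
stop side top/bottom [0.0199 0.0552]
top (np.float64(-0.10479753574451414), 0.05, np.float64(0.18606862542588487)) [274.77308556 353.85770478] [0.47836452 0.14991607 0.18606863]
top (-0.06, 0.05, 0.09) [294.54367539 290.32326366] [0.52313393 0.14832897 0.09      ]
side (np.float64(-0.10479753574451414), 0.05, np.float64(0.18606862542588487)) [80.15354154 49.23799149] [0.47836452 0.14991607 0.18606863]
side (-0.06, 0.05, 0.09) [154.45753645 183.42121857] [0.52313393 0.14832897 0.09      ]
```

Emit:
send_rows(
  rows=[
    [0.1, 0.12, 0, 0.026],
    [0.2, 0.25, 0, 0.053],
    [0.3, 0.37, 0, 0.08],
    [0.4, 0.5, 0, 0.107],
    [0.5, 0.62, 0, 0.134],
    [0.6, 0.74, 0, 0.161],
    [0.7, 0.86, 0, 0.188],
    [0.71, 0.875, 0, 0.209],
    [0.71, 0.875, 0, 0.209],
  ],
  jaw=1,
  newtons=80,
)

```text
time: 1.23
eef_pos: [0.3611, -0.3953, 0.2479]
tcp_rot: [0.72, 0.694, 0.0, -0.0]
contact_force: [-0.1, 0.8, -1.0]
opening: -0.001
```

Emit:
send_rows(
  rows=[
    [0.14, 0.17, 0, 0],
    [0.28, 0.35, 0, 0],
    [0.42, 0.52, 0, 0],
    [0.56, 0.7, 0, 0],
    [0.707, 0.87, 0, 0],
    [0.707, 0.87, -0.2, 0],
    [0.707, 0.87, -0.35, 0],
    [0.707, 0.87, -0.45, 0],
    [0.707, 0.87, -0.45, 0],
  ],
)

```text
time: 2.35
eef_pos: [0.5707, -0.1349, 0.1098]
tcp_rot: [0.721, 0.693, -0.001, -0.003]
contact_force: [-0.4, 0.6, -0.1]
opening: -0.001
```

```bash
cat > look.py <<'E'
import sys,cv2,numpy as np
from plant import imaging,monitor
k=sys.argv[1]
t=imaging.read_camera("top")[165:275,200:400,::-1];s=imaging.read_camera("side")[170:330,235:415,::-1]
t=cv2.resize(t,None,fx=4,fy=4,interpolation=cv2.INTER_CUBIC);s=cv2.resize(s,None,fx=3.6,fy=3.6,interpolation=cv2.INTER_CUBIC)
cv2.imwrite(f"pics/t{k}.png",t);cv2.imwrite(f"pics/s{k}.png",s)
m=monitor.get_state();print(m["time"],m["eef_pos"].round(4),m["contact_force"].round(1))
E
python3 look.py 1
```

```text
2.45 [ 0.5734 -0.136   0.1141] [-0.   0.2  0. ]
```

View pics/s1.png

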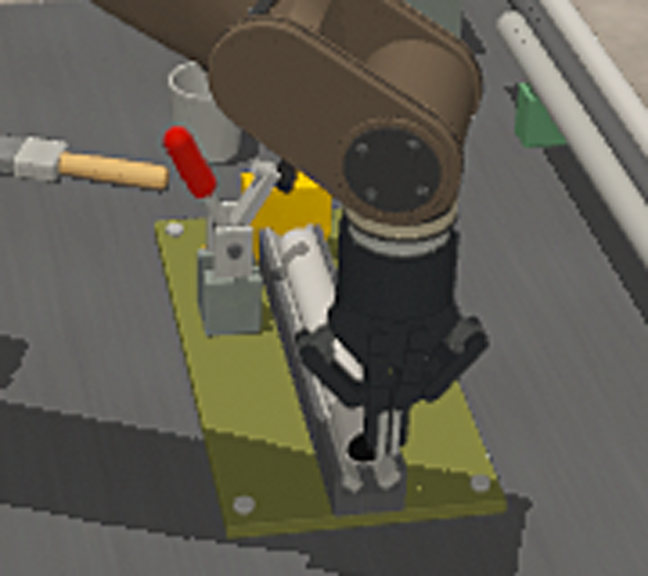

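Emit:
send_rows(
  rows=[
    [0, 0, -0.07, 0],
    [0, 0, -0.13, 0],
    [0, 0, -0.143, 0],
    [0, 0, -0.143, 0],
    [0, 0, -0.143, 0],
  ],
)

```text
time: 3.08
eef_pos: [0.5736, -0.1354, 0.0714]
tcp_rot: [0.72, 0.694, 0.0, 0.001]
contact_force: [0.1, -0.2, 1.0]
opening: -0.003
```

Emit:
send_rows(
  rows=[
    [0, 0.03, 0, 0],
    [0.001, 0.06, 0, 0],
    [0.003, 0.09, 0, 0],
    [0.005, 0.12, 0, 0],
    [0.006, 0.15, 0, 0],
    [0.007, 0.17, 0, 0],
    [0.007, 0.19, 0, 0],
    [0.007, 0.19, 0, 0],
  ],
)

```text
time: 4.08
eef_pos: [0.5752, -0.0776, 0.0705]
tcp_rot: [0.72, 0.694, 0.0, -0.0]
contact_force: [0.1, -0.5, -0.4]
opening: 0.003
```

```bash
python3 look.py 2
```

```text
4.175 [ 0.5751 -0.0776  0.0705] [ 0.4 -0.4 -0.2]
```

View pics/s2.png

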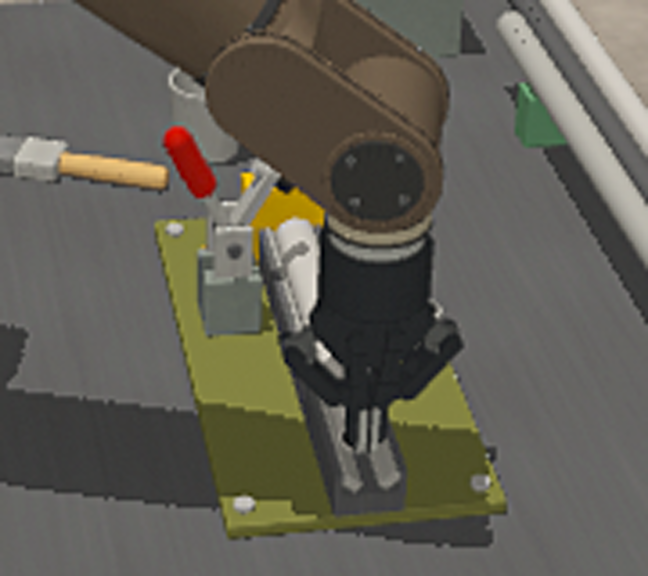

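View pics/t2.png

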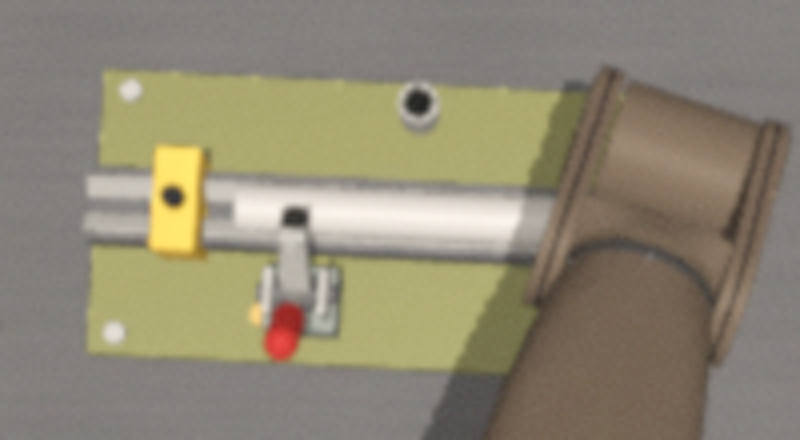

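Emit:
send_rows(
  rows=[
    [0, 0.01, 0, 0],
    [0, 0.02, 0, 0],
    [0.001, 0.03, 0, 0],
    [0.001, 0.04, 0, 0],
    [0.002, 0.05, 0, 0],
    [0.002, 0.056, 0, 0],
    [0.002, 0.06, 0, 0],
  ],
)

```text
time: 5.05
eef_pos: [0.5757, -0.06, 0.0705]
tcp_rot: [0.72, 0.694, 0.0, 0.0]
contact_force: [0.3, -4.6, -0.9]
opening: 0.003
```

Emit:
send_rows(
  rows=[
    [0, 0.004, 0, 0],
    [0, 0.007, 0, 0],
    [0, 0.01, 0, 0],
  ],
)

```text
time: 5.42
eef_pos: [0.5758, -0.0571, 0.0705]
tcp_rot: [0.72, 0.694, 0.0, 0.0]
contact_force: [0.0, -3.8, -0.4]
opening: 0.001
```

Emit:
send_rows(
  rows=[
    [0, 0.004, 0, 0],
    [0, 0.007, 0, 0],
    [0, 0.01, 0, 0],
  ],
)

```text
time: 5.8
eef_pos: [0.5758, -0.0541, 0.0705]
tcp_rot: [0.72, 0.694, 0.0, 0.0]
contact_force: [0.9, -3.5, -0.9]
opening: -0.002
```

Emit:
send_rows(
  rows=[
    [0, 0.003, 0, 0],
    [0, 0.005, 0, 0],
    [0, 0.007, 0, 0],
  ],
)

```text
time: 6.18
eef_pos: [0.5758, -0.0533, 0.0706]
tcp_rot: [0.72, 0.694, -0.001, 0.001]
contact_force: [1.0, -9.3, -0.5]
opening: 0.004
```

Emit:
send_rows(
  rows=[
    [0, 0.003, 0, 0],
    [0, 0.006, 0, 0],
    [0, 0.006, 0, 0],
  ],
)

```text
time: 6.55
eef_pos: [0.5758, -0.0532, 0.0706]
tcp_rot: [0.719, 0.695, -0.002, 0.002]
contact_force: [0.4, -13.9, -2.3]
opening: -0.001
```

```bash
python3 look.py 3
```

```text
6.65 [ 0.5758 -0.0532  0.0706] [ -0.1 -12.6  -1.4]
```

View pics/t3.png

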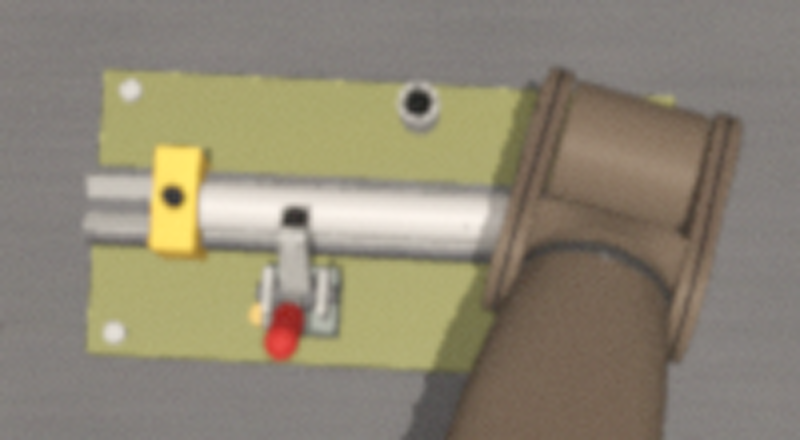

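View pics/s3.png

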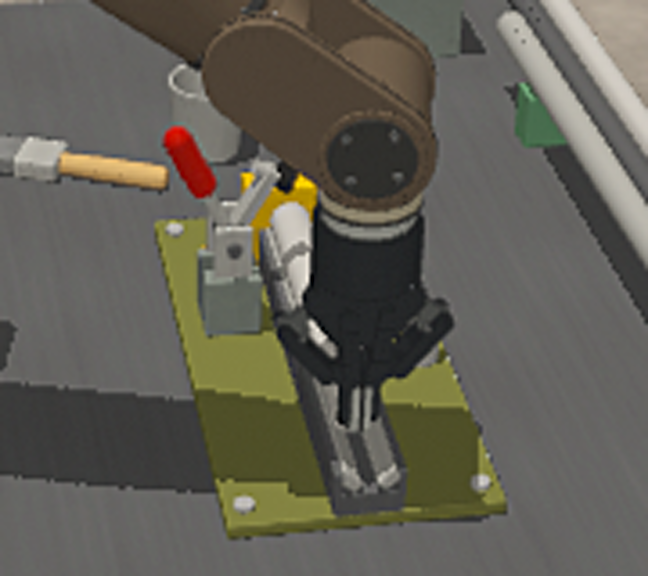

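Emit:
send_rows(
  rows=[
    [0, -0.03, 0, 0],
    [0, -0.06, 0, 0],
    [0, -0.06, 0.15, 0],
    [0, -0.06, 0.3, 0],
    [0, -0.06, 0.45, 0],
    [0, -0.06, 0.6, 0],
    [-0.12, -0.06, 0.6, 0],
    [-0.25, 0.05, 0.6, 0],
    [-0.38, 0.2, 0.6, 0],
    [-0.48, 0.35, 0.6, 0],
    [-0.533, 0.52, 0.6, 0],
    [-0.533, 0.675, 0.6, 0],
    [-0.533, 0.675, 0.6, 0],
    [-0.533, 0.675, 0.6, 0],
  ],
)

```text
time: 8.4
eef_pos: [0.4154, 0.1523, 0.2502]
tcp_rot: [0.72, 0.694, -0.0, -0.0]
contact_force: [-0.6, 0.3, -0.5]
opening: -0.002
```

```bash
python3 look.py 4
```

```text
8.5 [0.4158 0.1516 0.2502] [ 0.3 -0.1  0.3]
```

View pics/s4.png

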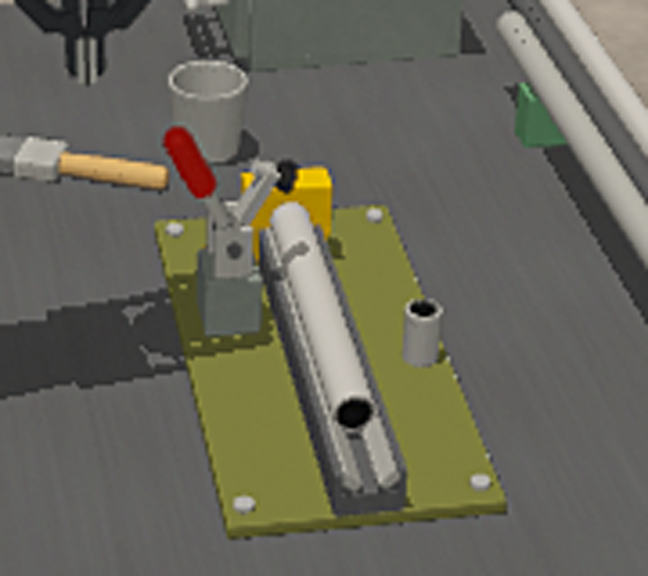

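View pics/t4.png

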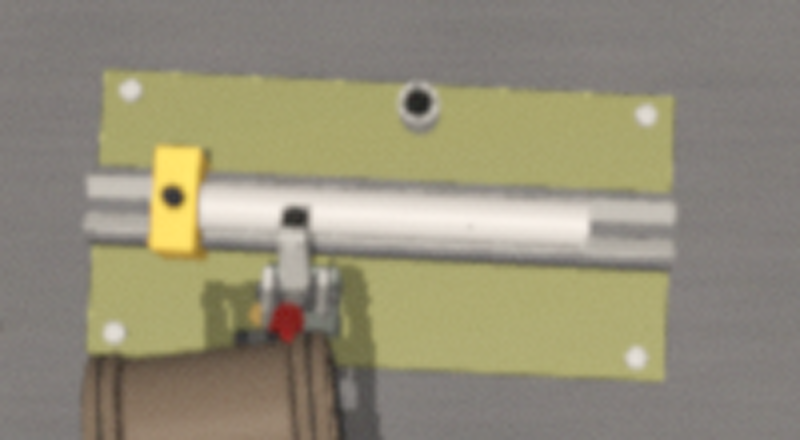

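Emit:
send_rows(
  rows=[
    [0, 0, -0.12, 0],
    [0, 0, -0.233, 0],
    [0, 0, -0.233, 0],
    [0.03, 0, -0.233, 0],
    [0.06, -0.002, -0.233, 0],
    [0.08, -0.003, -0.233, 0],
    [0.1, -0.003, -0.233, 0],
    [0.12, -0.004, -0.233, 0],
    [0.14, -0.005, -0.233, 0],
    [0.16, -0.006, -0.233, 0],
  ],
)

```text
time: 9.75
eef_pos: [0.4601, 0.1507, 0.1806]
tcp_rot: [0.72, 0.694, -0.005, -0.005]
contact_force: [-20.5, -0.4, 18.0]
opening: 0.001
```

```bash
python3 look.py 5; python3 - <<'E'
import cv2
im=cv2.imread('pics/s5.png')[60:300,60:330];cv2.imwrite('pics/s5c.png',cv2.resize(im,None,fx=2.2,fy=2.2))
E
```

```text
9.85 [0.4606 0.1508 0.1803] [-11.9   0.3   8. ]
```

View pics/s5c.png

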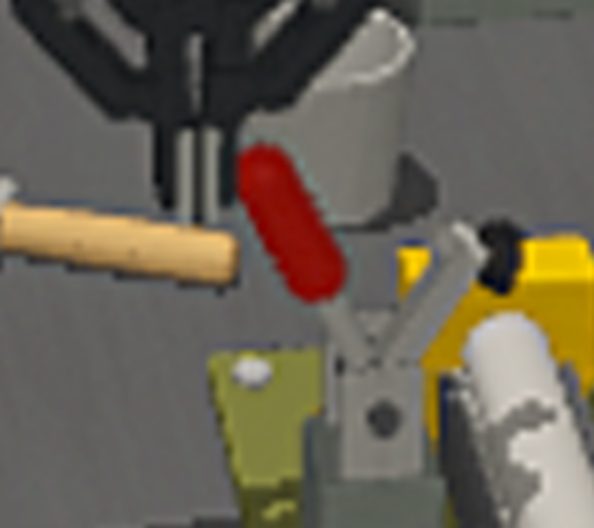

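Emit:
send_rows(
  rows=[
    [0.017, 0, 0.006, 0],
    [0.034, -0.001, 0.012, 0],
    [0.05, -0.002, 0.017, 0],
    [0.067, -0.002, 0.021, 0],
    [0.083, -0.003, 0.025, 0],
  ],
)

```text
time: 10.48
eef_pos: [0.4877, 0.1499, 0.1884]
tcp_rot: [0.72, 0.694, -0.001, -0.001]
contact_force: [-3.8, 0.2, 3.5]
opening: -0.0
```

Emit:
send_rows(
  rows=[
    [0.02, 0, 0.003, 0],
    [0.04, -0.001, 0.004, 0],
    [0.06, -0.002, 0.004, 0],
    [0.08, -0.003, 0.003, 0],
    [0.095, -0.003, 0.0, 0],
  ],
)

```text
time: 11.1
eef_pos: [0.5177, 0.1486, 0.1879]
tcp_rot: [0.72, 0.694, 0.0, 0.0]
contact_force: [-0.2, -0.2, 0.7]
opening: 0.003
```

```bash
python3 look.py 6
```

```text
11.2 [0.5176 0.1486 0.1878] [0.5 0.3 0.4]
```

View pics/s6.png

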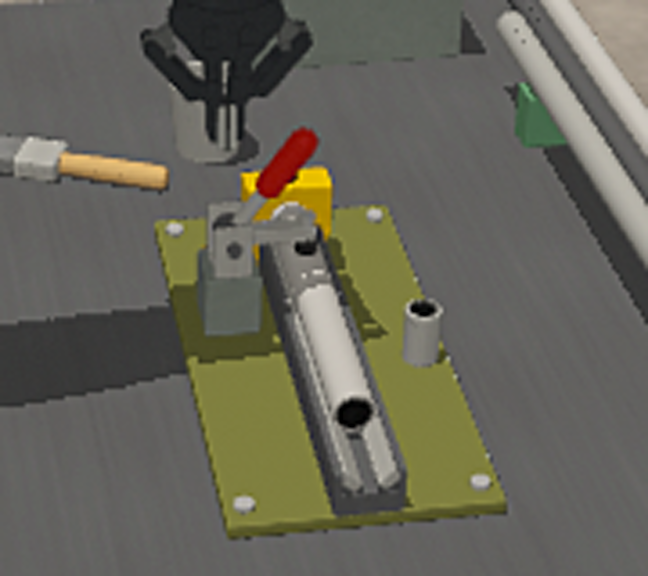

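Snapped over: the red handle is now leaning to +x (290,160) and the pad is on the tube (305,245). Back off and rise clear.

Emit:
send_rows(
  rows=[
    [-0.1, 0, 0, 0],
    [-0.25, 0, 0.02, 0],
    [-0.3, 0, 0.2, 0],
    [-0.3, 0, 0.35, 0],
    [-0.3, -0.2, 0.45, 0],
    [-0.3, -0.4, 0.45, 0],
    [-0.3, -0.6, 0.45, 0],
    [-0.3, -0.8, 0.45, 0],
    [-0.3, -0.9, 0.45, 0],
    [-0.3, -0.9, 0.45, 0],
    [-0.3, -0.9, 0.45, 0],
  ],
)

```text
time: 12.58
eef_pos: [0.4271, -0.1207, 0.3229]
tcp_rot: [0.72, 0.694, 0.0, -0.0]
contact_force: [-0.1, -0.3, -0.1]
opening: 0.0
```

```bash
python3 look.py 7; python3 - <<'E'
from plant import imaging
import cv2
cv2.imwrite('pics/side7.png',imaging.read_camera("side")[:,:,::-1])
E
```

```text
12.675 [ 0.4272 -0.1202  0.323 ] [-1.1  0.4  0.1]
```

View pics/t7.png

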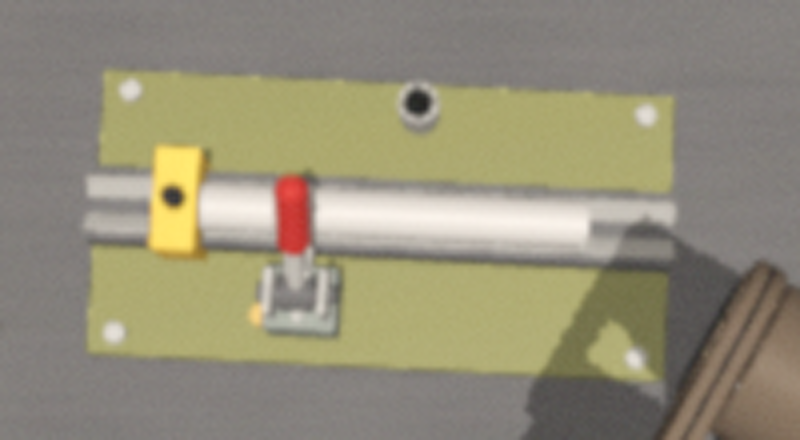

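View pics/side7.png

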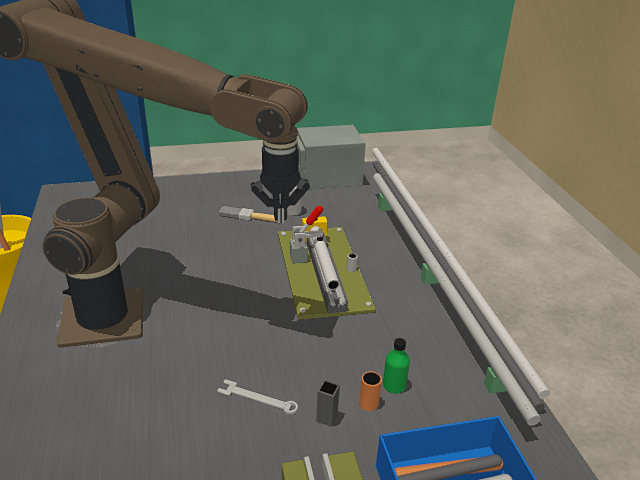

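The tube's front is still at the stop (about 203,210) with its rear at (590,225), unchanged. The clamp is over, the bystanders have not moved, and the arm is clear.

```bash
python3 -c "
from plant import workorder;print(workorder.sign_off())"
```

```text
the job is handed in; nothing more can be done
None
```

The tube is against the yellow stop and the toggle clamp has snapped down on it. I handed the job in after about 12.7 s; the hand-in gives no verdict.

- **Tube:** I pushed its rear end with the closed fingertips until it stopped moving while the force rose from about 4 N to 14 N. The top view showed no gap at the stop, before and after clamping.
- **Clamp:** I pushed the handle over centre from the robot side. The force peaked at about 20 N in x and 18 N in z at the fingertips at first contact, then fell to about zero once it snapped. The pictures show the handle over and the pad on the tube. I could not measure the joint angle or the pad force directly.
- **Surroundings:** In the last pictures no bystander looks moved. The wrist force reads about zero, and the gripper is well clear at z = 0.32 m.
- **Disagreement:** The stop face came out about 4 mm farther along by contact (jig y about 0.122 m) than in the first picture estimate (0.118 m). I went by the contact.

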